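Clear and shut the slide incubation tray

ROBOT

A 6-joint arm with a two-finger parallel gripper is mounted at the origin on a cart in front of the work surface, level with it; the furniture and walls round the work are solid. World frame = base frame: x ahead of the robot, y to its left, z up, the work surface at z = 0. Lengths are in m, angles in rad, forces in N, time in s.
With the tool pointing down it reaches from about 0.375 to 0.9 m from the base axis. Payload 3.1 kg.
Tool frame: the origin (TCP) lies between the finger pads; the fingertips stand 11 mm ahead of it and the grasp point (between the pads) lies 8 mm behind it; z points along the fingers, y is the line along which they close (so a half turn about z gives the same grasp; the last joint's range is limited). The gripper opens to 87 mm and grips with 3 to 60 N. Pads are 19 mm wide; open, the fingers measure 117 mm over their backs; the gripper's body (75 mm by 190 mm) begins 51 mm behind the grasp point.
Start: joints at [1.048, 0.527, 1.433, -0, 1.181, -0.178], TCP at [0.211, 0.588, 0.201] pointing down, gripper open.
Joint ranges: [-3.08, 3.08], [-0.75, 2.2], [0.22, 2.44], [-1.43, 4.57], [0, 2.65], [-2.85, 2.85]. Speed limits (rad/s): [2.79, 2.79, 3.14, 3.14, 3.14, 3.14].

INTERFACE

Orientations are given as a unit quaternion [x, y, z, w].
In Python, from rig import robot gives the robot as it stands.
- The arm moves only by the tool move_arm, never from a script. Its argument "moves" is text: rows parted by semicolons, each of 7 numbers parted by spaces: the shift along the tool's x, y, z in units of 100 mm (1.0 is 100 mm), then the turn, a rotation vector about the tool's x, y, z in units of 90 degrees (1.0 is 90 degrees), then the opening, from 0 (shut) to 1 (fully open). A call has 1 to 12 rows; each row is the pose to reach, as a shift and turn from the pose commanded when the call began, along the tool's axes at that moment; what a row does not reach only later rows make up. A row lasts 1/10 s, in which the tool goes at most 50 mm and 8.59 degrees, less where a joint would pass 70% of its speed; a pose out of reach is approached as far as the arm can. A call with a number of a shift or a turn outside -1 to 1 is refused whole. A call with a gripper value outside its range is refused whole. The fingers move at their own pace and stop on an object; "squeeze" is the grip in N (left out, the last holds). Time passes only in rows, so rows that repeat a pose let the fingers close. It gives the time, the measured TCP pose, the force, the opening and the grip force at its end, in the units of the state.
- robot.get_obs(): the state, without advancing time (a new reading comes with each control period).
- robot.camera(name): name is "scene" or "side" or "wrist"; returns a dict with "image" (384x512x3 uint8, red, green, blue), "intrinsics" (3x3 intrinsics, pixels), "extrinsics" (4x4, takes a point from world to camera coordinates). Camera axes: x right, y up, looking along -z (the intrinsics and any distortion apply to the point x, -y, -z); pixel columns grow to the right and rows downward; lengths in m; the calibration is good to about 2 mm. A picture is of the moment at which its call begins. There is no depth.
- robot.hand_in(): hands the job in; it is judged then, once.
The state is a dict: "time": time; "q": joint angles; "joint_velocities": joint speeds; "joint_torque": joint torques, N m; "position": TCP position; "tool_rot": TCP orientation; "ft_force": force on the tool from outside, world axes, zero at the start; "moment": the same for the moment, N m; "grip_width": finger opening in m; "grip_force": force on a finger pad.
Only numpy, scipy, OpenCV 4.12 (cv2) and the standard library are available. Lean on these libraries where they do the work, as an engineer would, in place of code of your own. Each camera call takes 0.05 s, during which the arm holds its last target. There are 200 camera calls.

TASK

The smears are ready to incubate, but the stain bottle was left standing in the tray and is in the way of the lid. Lift the bottle out and stand it upright on the bench, then lower the tray's lid gently, without letting it slam, and press it down at the front until it snaps past the catch and is fully shut. Don't tip the bottle or disturb the other things on the bench.

Things in the scene. Friction and masses are not known exactly. Their poses are not given: they have to be found in the camera images.
- tray: Charcoal slide incubation tray, 180 (x) x 200 (y) x 50 mm high, fixed to the bench; origin under its centre at bench level; its front, with the blue catch, is its -x side and the lid hinges at its +x side. Walls 5 mm, rim 50 mm up. The rear half holds five glass slides on rails (top 32 mm up); the front half is an open bay, 83 mm deep in x and 190 mm long in y, floor 12 mm up, in which the stain bottle stands.
- lid (a joint): Angle of the tray's light grey lid in rad: 0 fully shut, about 1.5 standing upright, stop at 1.75. The hinge is stiff (0.3 N m of friction), so the lid stays where it is left. With the front edge still about 9 mm up (0.047 rad) a rib on the lid meets the bead of the catch; about 8 N pressed down near the lip snaps it past, and it then goes to 0 and stays.
- lid_lip (a point): Moves with the lid: centre of the outer (upper) face of the thumb lip at the middle of the lid's free edge, 194.5 mm from the hinge axis and 23 mm out from it towards the outer face. The lip is 70 mm long, 8 mm thick and stands out 15 mm from the lid's edge, its end 5 mm beyond this point. The lid's flat outer face is level with this point and the lid is 22 mm deep, hollow below. Axes: those of the tray when shut, turning with the lid.
- lid_hinge (a point): Middle of the hinge axis, which runs along the tray's y; at [94.5, 0, 52] mm in the tray's frame.
- stain_a: Brown stain bottle with a white cap, 42 mm in diameter, 92 mm tall, standing in the tray's front bay; origin at the centre of its underside, z along the bottle.
- stain_b: White bottle with a blue cap and a green band, 46 mm in diameter, 98 mm tall, on the bench left in front of the tray: bystander. Origin at the centre of its underside.
- petri_dish: Clear flat round dish, 59 mm in diameter, 14 mm tall, on the bench right in front of the tray: bystander. Origin at the centre of its underside.
- chamber_case: Dark flat case, 52 x 94 x 20 mm, lying on the bench behind the tray: bystander. Origin at the centre of its underside.
Mind the look-alikes: they are no part of the job. Leave any orange or yellow look-alike of the stain_a alone.

How it is judged:
On the way, in this order (a step that is already met when the one before it is completed fails the run):
1. the stain bottle stands upright on the bench and has been let go (height (world z) of stain_a below 0.005 m and angle between stain_a's own z axis and vertical below 0.1 rad and linear speed of stain_a below 0.03 m/s and contact force between the fingers and stain_a below 0.1 N), for 0.2 s.
2. the lid is snapped fully shut (value of joint lid below 0.015 rad), for 0.2 s.
At the end, for the whole second after the job is handed in: The lid is fully shut and held by its catch (lid angle under 0.015 rad, less than 3 mm open at the front edge), and the stain bottle stands upright (within 0.1 rad) and still on the bench (within 5 mm of bench level) (value of joint lid below 0.015 rad and height (world z) of stain_a between -0.005 and 0.005 m and angle between stain_a's own z axis and vertical below 0.1 rad and linear speed of stain_a below 0.03 m/s); the robot touches nothing.
It fails at once if the lid slams: it closes faster than 2.5 rad/s while still more than 0.12 rad open (value of joint lid above 0.12 rad and velocity of joint lid below -2.5 rad/s).
It fails at once if the stain bottle is tipped by more than 0.6 rad (angle between stain_a's own z axis and vertical above 0.6 rad).
It fails at once if another thing on the bench (white bottle, dish, case) is moved by more than 30 mm (distance of any of stain_b, petri_dish, chamber_case from where it was at the start of the episode above 0.03 m).
It fails at once if the white bottle is knocked over (angle between stain_b's own z axis and vertical above 0.6 rad).
It also fails if it takes over 58 s, if anything falls off the work surface, if the arm or the gripper's body presses on something with over 40 N, if the wrist force passes 120 N, or if a joint passes its speed limit or range.

## Working session

There is one attempt and no reset: what is moved stays moved. The work goes in short steps, Python scripts to look and compute and a tool call to move; the robot and the scene stay as the last step left them, time stands still between calls to the robot, and variables do not carry over. Pictures are saved under pics/ and viewed, at most 10 in all, crops included, and the job is handed in when it is done.

Besides the shell and the picture viewer there is one more tool, called after "Emit:" by a JSON object that holds its "api" and its "payload". move_arm: Moves the arm, as the interface text tells. Shifts and turns lie within -1 to 1; 1 stands for 100 mm of shift or 90 degrees of turn. Its arguments: {"type":"object","properties":{"moves":{"type":"string"},"squeeze":{"type":"number"}},"required":["moves"]}

```bash
mkdir -p pics
python3 - <<'E'
from rig import robot
import cv2,numpy as np
o=robot.get_obs();print({k:np.round(v,3).tolist() for k,v in o.items()})
for n in ["scene","side"]:
    c=robot.camera(n);cv2.imwrite(f"pics/{n}0.png",c["image"][:,:,::-1]);print(n,np.round(c["intrinsics"],1).tolist(),np.round(c["extrinsics"],4).tolist(),[k for k in c])
    np.savez(f"{n}0.npz",K=c["intrinsics"],T=c["extrinsics"],im=c["image"])
E
```

```text
{'time': 0.0, 'q': [1.048, 0.528, 1.434, -0.0, 1.181, -0.179], 'joint_velocities': [-0.001, 0.001, 0.001, -0.0, 0.0, 0.001], 'joint_torque': [-0.002, -44.005, -17.659, 0.063, 0.058, -0.0], 'position': [0.211, 0.588, 0.2], 'tool_rot': [0.172, 0.985, -0.001, -0.0], 'ft_force': [-0.384, 0.388, -0.039], 'moment': [-0.027, 0.036, 0.01], 'grip_force': 0.0, 'grip_width': 0.087}
scene [[370.9, 0.0, 251.3], [0.0, 370.9, 196.6], [0.0, 0.0, 1.0]] [[0.1123, -0.9935, -0.0174, 0.1081], [0.7389, 0.0718, 0.67, -0.4968], [-0.6644, -0.0881, 0.7422, -0.5825], [0.0, 0.0, 0.0, 1.0]] ['image', 'intrinsics', 'extrinsics']
side [[378.8, 0.0, 256.2], [0.0, 378.8, 191.1], [0.0, 0.0, 1.0]] [[0.9485, -0.3168, -0.0001, -0.4751], [0.2718, 0.8134, 0.5143, -0.3559], [-0.1628, -0.4878, 0.8576, -0.8264], [0.0, 0.0, 0.0, 1.0]] ['image', 'intrinsics', 'extrinsics']
```

View pics/scene0.png

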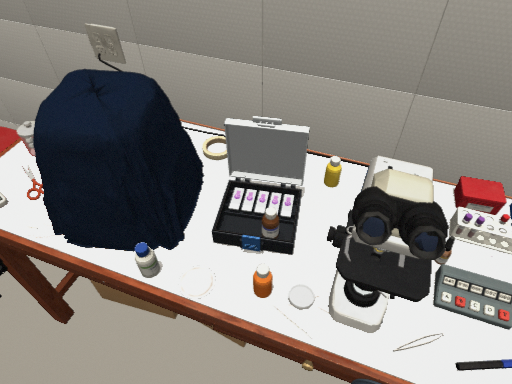

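View pics/side0.png

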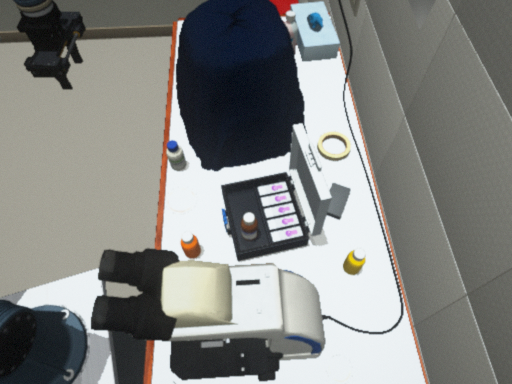

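Scene picture: the tray is at about (260,215) with the lid standing up behind it at (265,150). There are three bottle candidates: brown with a white cap inside the tray (271,222), orange (263,280) and yellow (333,172). The brown one fits because of its colour and because it stands in the front bay; the orange and yellow ones are the look-alikes. A crop to confirm and to pick pixels:

Run:
```python
import cv2,numpy as np
a=np.load("scene0.npz")["im"][112:262,208:318,::-1];b=np.load("side0.npz")["im"][120:270,215:345,::-1]
im=np.hstack([cv2.resize(x,None,fx=3.3,fy=3.3,interpolation=cv2.INTER_CUBIC) for x in (a,b)])
print(im.shape,a.shape[1]*3.3);cv2.imwrite("pics/crop1.png",im)
```

```text
(495, 792, 3) 363.0
```

View pics/crop1.png

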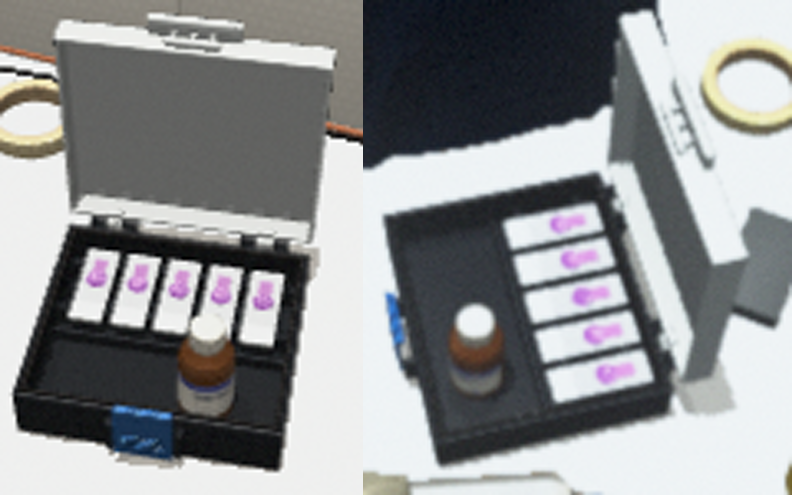

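The crop confirms it: brown bottle with a white cap in the front bay, at scene (271,222) and side (249,222). Next I fit the tray, the lid and the bottle.

```bash
cat > h.py <<'E'
import numpy as np
from scipy.optimize import least_squares
cal={n:np.load(f"{n}0.npz") for n in ("scene","side")}
def proj(n,P):
    c=cal[n];p=c["T"]@np.append(P,1);p=p[:3]*[1,-1,-1];p=c["K"]@p;return p[:2]/p[2]
def onplane(n,uv,z):
    return least_squares(lambda q:proj(n,[*q,z])-uv,[.6,0]).x
E
python3 - <<'E'
from h import *
S=lambda u,v:np.array([u/3.3+208,v/3.3+112]); D=lambda u,v:np.array([(u-363)/3.3+215,v/3.3+120])
tr=lambda p,P:np.array([p[0]+np.cos(p[2])*P[0]-np.sin(p[2])*P[1],p[1]+np.sin(p[2])*P[0]+np.cos(p[2])*P[1],P[2]])
lid=lambda a,r,h,y:np.array([.0945-r*np.cos(a)+h*np.sin(a),y,.052+r*np.sin(a)+h*np.cos(a)])
obs=[("scene",S(17,393),(-.09,.1,.05)),("scene",S(282,433),(-.09,-.1,.05)),("scene",S(17,430),(-.09,.1,0)),("scene",S(278,470),(-.09,-.1,0)),
("side",D(386,215),(-.09,.1,.05)),("side",D(600,175),(.09,.1,.05)),("side",D(441,462),(-.09,-.1,0))]
lo=[("scene",S(150,15),.1995,.023,.035),("scene",S(242,18),.1995,.023,-.035),("scene",S(57,25),.1845,.023,.1),("scene",S(335,52),.1845,.023,-.1),("side",D(622,15),.1845,.001,.1),("side",D(745,250),.1845,.023,-.1)]
f=lambda p:np.concatenate([proj(n,tr(p,P))-u for n,u,P in obs]+[proj(n,tr(p,lid(p[3],r,h,y)))-u for n,u,r,h,y in lo])
s=least_squares(f,[.6,0,0,1.5],loss='soft_l1');p=s.x;print(p.round(4));print(f(p).reshape(-1,2).round(1).tolist())
B=[("scene",S(210,322),.104),("side",D(476,314),.104),("scene",S(205,403),.012),("side",D(476,388),.012)]
for n,u,z in B: print("bottle",n,onplane(n,u,z).round(4))
for nm,n,u,z in [("b cap","scene",(142,248),.098),("b cap","side",(172,146),.098),("dish","scene",(302,297),.007),("orange cap","scene",(264,267),.092),("orange cap","side",(191,239),.092),("yellow","side",(360,255),.092),
 ("ring","scene",(200,280),0),("edge","scene",(180,292),0),("edge","scene",(300,355),0),("edge","side",(168,150),0),("micro base","scene",(335,310),0),("cloth","scene",(190,235),0),("cloth","side",(212,168),0),("case","side",(338,200),.02),
 ("front catch","scene",(251,243),.03)]: print(nm,n,onplane(n,np.array(u,float),z).round(3))
E
```

```text
[ 0.5729  0.1541 -0.0823  1.5234]
[[-2.1, -0.8], [0.3, -0.5], [-0.1, 0.0], [0.1, 0.2], [-0.8, -0.1], [0.5, -1.6], [-0.3, 2.7], [-1.5, -1.5], [0.4, 0.6], [0.1, -2.2], [-0.1, -1.6], [-1.8, 1.0], [0.2, 2.3]]
bottle scene [0.5255 0.1186]
bottle side [0.5262 0.1269]
bottle scene [0.5223 0.12  ]
bottle side [0.5198 0.1121]
b cap scene [0.394 0.391]
b cap side [0.397 0.389]
dish scene [0.362 0.037]
orange cap scene [0.378 0.123]
orange cap side [0.383 0.117]
yellow side [ 0.732 -0.041]
ring scene [0.384 0.272]
edge scene [0.349 0.311]
edge scene [0.239 0.037]
edge side [0.381 0.459]
micro base scene [ 0.342 -0.036]
cloth scene [0.508 0.324]
cloth side [0.487 0.356]
case side [0.775 0.137]
front catch scene [0.478 0.163]
```

The tray is at (0.573, 0.154) with yaw −0.082. The bottle is at about (0.524, 0.120), and the free spot on the bench is near (0.43, 0.215). I'll write a helper that turns world targets into move rows.

```bash
cat >> h.py <<'E'
from scipy.spatial.transform import Rotation as R
YAW=-.0823
def rows(targets):
    """world TCP targets -> shift/turn (tool down, closing along tray y)"""
    from rig import robot
    o=robot.get_obs();r=R.from_quat(o["tool_rot"])
    a=np.array([[-np.cos(YAW),-np.sin(YAW),0],[-np.sin(YAW),np.cos(YAW),0],[0,0,-1]]).T
    a=np.array([[-np.cos(YAW),-np.sin(YAW),0],[-np.sin(YAW),np.cos(YAW),0],[0,0,-1]])
    a[:,0]=[-np.cos(YAW),-np.sin(YAW),0];a[:,1]=[-np.sin(YAW),np.cos(YAW),0];a[:,2]=[0,0,-1]
    t=(r.inv()*R.from_matrix(a)).as_rotvec()/(np.pi/2)
    print("at",o["position"].round(4),"t",round(o["time"],2))
    for T in targets: print((r.inv().apply(np.array(T)-o["position"])*10).round(3),t.round(3))
E
sed -i '/a=np.array.*\.T$/d; s/^    a=np.array(\[\[.*$/    a=np.zeros((3,3))/' h.py
python3 - <<'E'
from h import *
rows([(.40,.13,.2),(.524,.12,.2)])
for n,u in [("side",(303,120)),("side",(215,168)),("scene",(203,180)),("scene",(60,232)),("scene",(130,243))]:print(n,u,onplane(n,np.array(u,float),0).round(3))
E
```

```text
at [0.2109 0.5876 0.2005] t 0.1
[-3.327 -3.667  0.011] [-0.001 -0.    -0.167]
[-4.527 -3.342  0.01 ] [-0.001 -0.    -0.167]
side (303, 120) [0.801 0.44 ]
side (215, 168) [0.495 0.353]
scene (203, 180) [0.706 0.33 ]
scene (60, 232) [0.484 0.663]
scene (130, 243) [0.468 0.47 ]
```

Emit:
{"api": "move_arm", "payload": {"moves": "-0.42 -0.46 0 0 0 0 1; -0.83 -0.92 0 0 0 0 1; -0.83 -0.92 0 0 0 0 1", "squeeze": 12}}

```text
time: 0.4
position: [0.2581, 0.4698, 0.2005]
tool_rot: [0.172, 0.985, -0.002, -0.001]
ft_force: [0.8, 0.3, -0.1]
grip_width: 0.0869
grip_force: 0.0
```

Emit:
{"api": "move_arm", "payload": {"moves": "-0.42 -0.46 0 0 0 0 1; -0.83 -0.92 0 0 0 0 1; -0.83 -0.92 0 0 0 0 1"}}

```text
time: 0.7
position: [0.3052, 0.3555, 0.2009]
tool_rot: [0.172, 0.985, -0.001, -0.0]
ft_force: [0.1, 0.1, -1.0]
grip_width: 0.0871
grip_force: 0.0
```

Emit:
{"api": "move_arm", "payload": {"moves": "-0.42 -0.46 0 0 0 0 1; -0.83 -0.92 0 0 0 0 1; -0.83 -0.92 0 0 0 0 1"}}

```text
time: 1.0
position: [0.3528, 0.2414, 0.2012]
tool_rot: [0.173, 0.985, -0.001, -0.0]
ft_force: [-0.1, -0.1, -0.3]
grip_width: 0.0873
grip_force: 0.0
```

Emit:
{"api": "move_arm", "payload": {"moves": "-0.42 -0.46 0 0 0 0 1; -0.83 -0.92 0 0 0 0 1; -0.83 -0.92 0 0 0 -0.167 1; -0.83 -0.92 0 0 0 -0.167 1; -0.83 -0.92 0 0 0 -0.167 1"}}

```text
time: 1.5
position: [0.3994, 0.1288, 0.2011]
tool_rot: [0.043, 0.999, 0.0, -0.0]
ft_force: [0.3, 0.7, -0.2]
grip_width: 0.0871
grip_force: 0.0
```

Run:
```python
from h import *
rows([(.524,.12,.2),(.524,.12,.12),(.524,.12,.052)])
```

```text
at [0.3994 0.1288 0.2011] t 1.5
[-1.249  0.019  0.01 ] [-0.    -0.    -0.002]
[-1.25   0.019  0.81 ] [-0.    -0.    -0.002]
[-1.25   0.019  1.49 ] [-0.    -0.    -0.002]
```

Emit:
{"api": "move_arm", "payload": {"moves": "-0.5 0.01 0 0 0 0 1; -1 0.02 0 0 0 0 1; -1 0.02 0 0 0 0 1"}}

```text
time: 1.8
position: [0.5066, 0.1233, 0.2017]
tool_rot: [0.043, 0.999, 0.0, 0.004]
ft_force: [-0.5, 0.8, -0.1]
grip_width: 0.087
grip_force: 0.0
```

Run:
```python
from rig import robot
import cv2,numpy as np
c=robot.camera("wrist");cv2.imwrite("pics/w1.png",c["image"][:,:,::-1]);np.savez("wrist0.npz",K=c["intrinsics"],T=c["extrinsics"],im=c["image"])
```

```text
(no output)
```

View pics/w1.png

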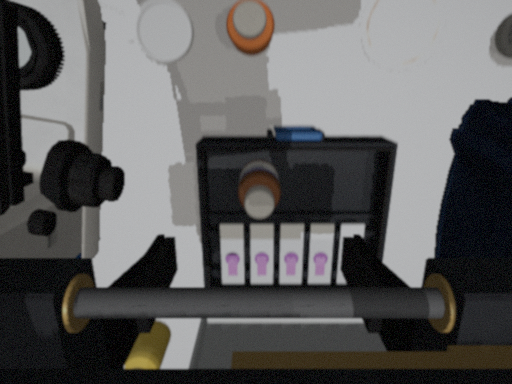

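The wrist view shows the bottle cap at (260,204), the tray's front rim from (198,140) to (395,142), and the microscope knob at (120,182).

Run:
```python
from h import *
cal["wrist"]=np.load("wrist0.npz")
for nm,u,z in [("cap",(260,204),.104),("body",(259,186),.07),("rimR",(198,140),.05),("rimL",(395,142),.05),("orange cap",(250,20),.092),("orange base",(251,42),.02),("dish",(165,30),.012),("knob z.1",(122,182),.1),("knob z.2",(122,182),.2),("ring",(402,30),0),("cloth",(450,150),.1)]: print(nm,onplane("wrist",np.array(u,float),z).round(4))
tr=lambda P:[.5729+np.cos(YAW)*P[0]-np.sin(YAW)*P[1],.1541+np.sin(YAW)*P[0]+np.cos(YAW)*P[1]]
print("expected R,L",tr((-.09,-.1)),tr((-.09,.1)))
rows([(.524,.12,.2),(.524,.12,.052)])
```

```text
cap [0.5224 0.1243]
body [0.5162 0.124 ]
rimR [0.4702 0.0681]
rimL [0.4889 0.2605]
orange cap [0.3757 0.1291]
orange base [0.3839 0.1277]
dish [0.3648 0.0438]
knob z.1 [0.4933 0.0068]
knob z.2 [0.468  0.0506]
ring [0.3839 0.2825]
cloth [0.4896 0.2876]
expected R,L [np.float64(0.4749839135985677), np.float64(0.06183711459190509)] [np.float64(0.49142533849817754), np.float64(0.2611601678177437)]
at [0.502  0.1237 0.201 ] t 1.85
[-0.222 -0.018  0.011] [ 0.     0.001 -0.002]
[-0.219 -0.018  1.491] [ 0.     0.001 -0.002]
```

Run:
```python
from h import *
cal["wrist"]=np.load("wrist0.npz")
for u in [(330,230),(331,238)]:
  s=least_squares(lambda P:np.r_[proj("wrist",P)-[122,182],proj("scene",P)-u],[.49,.01,.1]);print(s.x.round(4),s.fun.round(1))
rows([(.5235,.1225,.2),(.5235,.1225,.12),(.5235,.1225,.052)])
```

```text
[ 0.5047 -0.0127  0.0593] [-1.4  1.2 -3.8  2.7]
[ 0.5123 -0.026   0.0263] [-0.4  0.4 -1.1  0.8]
at [0.502  0.1237 0.201 ] t 1.85
[-0.215  0.007  0.011] [ 0.     0.001 -0.002]
[-0.213  0.006  0.811] [ 0.     0.001 -0.002]
[-0.212  0.006  1.491] [ 0.     0.001 -0.002]
```

Emit:
{"api": "move_arm", "payload": {"moves": "-0.24 0 0 0 0 0 1; -0.24 0 0.3 0 0 0 1; -0.24 0 0.6 0 0 0 1; -0.24 0 0.8 0 0 0 1; -0.24 0 0.9 0 0 0 1; -0.24 0 1 0 0 0 1; -0.24 0 1 0 0 0 1"}}

```text
time: 2.55
position: [0.5219, 0.1218, 0.1007]
tool_rot: [0.041, 0.999, -0.0, -0.001]
ft_force: [-0.9, 0.5, -0.2]
grip_width: 0.0872
grip_force: 0.0
```

Emit:
{"api": "move_arm", "payload": {"moves": "0 0 0.15 0 0 0 1; 0 0 0.3 0 0 0 1; 0 0 0.45 0 0 0 1; 0 0 0.49 0 0 0 1; 0 0 0.49 0 0 0 1; 0 0 0.49 0 0 0 0.8"}}

```text
time: 3.15
position: [0.5238, 0.1215, 0.0533]
tool_rot: [0.041, 0.999, 0.0, 0.001]
ft_force: [-0.2, -0.1, -0.0]
grip_width: 0.0841
grip_force: 0.0
```

Emit:
{"api": "move_arm", "payload": {"moves": "0 0 0 0 0 0 0.6; 0 0 0 0 0 0 0.5; 0 0 0 0 0 0 0.4; 0 0 0 0 0 0 0.3; 0 0 0 0 0 0 0.3; 0 0 0 0 0 0 0.3; 0 0 0 0 0 0 0.3; 0 0 0 0 0 0 0.3"}}

```text
time: 3.95
position: [0.5229, 0.1214, 0.0522]
tool_rot: [0.041, 0.999, -0.0, -0.0]
ft_force: [0.3, -0.5, -0.6]
grip_width: 0.0367
grip_force: 11.1
```

Run:
```python
from rig import robot
import cv2,numpy as np
a=robot.camera("scene")["image"][150:270,200:320,::-1];b=robot.camera("side")["image"][150:270,190:310,::-1]
cv2.imwrite("pics/c2.png",np.hstack([cv2.resize(x,None,fx=3.3,fy=3.3,interpolation=cv2.INTER_CUBIC) for x in (a,b)]))
print(robot.get_obs()["grip_width"])
```

```text
0.03603788210861081
```

View pics/c2.png

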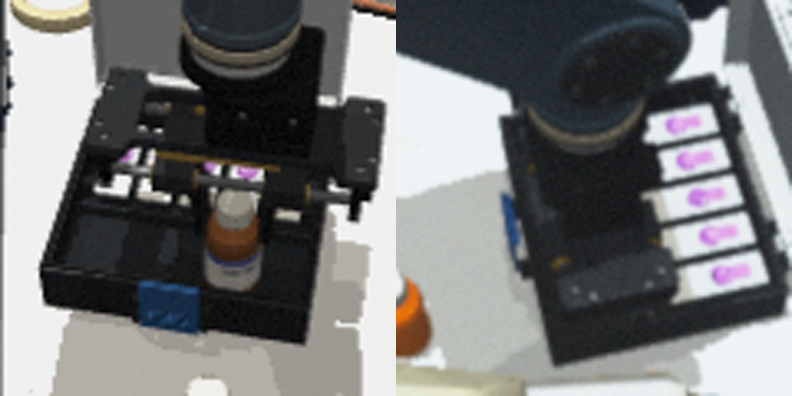

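Run:
```python
from rig import robot
from h import *
import cv2
o=robot.get_obs();p=o["position"];r=R.from_quat(o["tool_rot"])
ims=[]
for n,(x,y,w) in {"scene":(210,150,110),"wrist":(150,120,220)}.items():
    c=robot.camera(n);cal[n]=dict(K=c["intrinsics"],T=c["extrinsics"]);k=395/w
    im=cv2.resize(c["image"][y:y+w,x:x+w,::-1],(395,395),interpolation=cv2.INTER_CUBIC)
    for q,col in [((0,.018,.011),(0,255,0)),((0,-.018,.011),(0,255,0)),((0,0,-.008),(0,0,255)),((0,0,-.059),(255,255,0))]:
        uv=(proj(n,p+r.apply(q))-[x,y])*k; cv2.circle(im,tuple(int(v) for v in uv),3,col,-1); print(n,uv.round(0))
    ims.append(im)
cv2.imwrite("pics/c3.png",np.hstack(ims)); print(o["grip_width"],p)
```

```text
scene [189. 272.]
scene [241. 280.]
scene [215. 259.]
scene [217. 210.]
wrist [244. 194.]
wrist [140. 194.]
wrist [192. 218.]
wrist [191. 312.]
0.03603788210861081 [0.52289207 0.12141908 0.0522149 ]
```

View pics/c3.png

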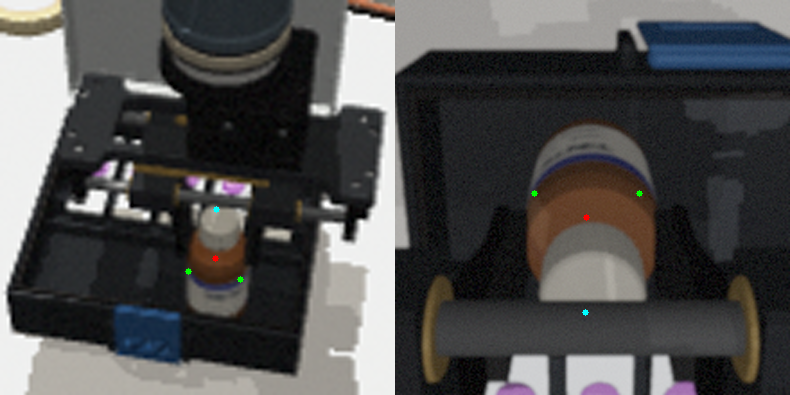

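Run:
```python
from rig import robot
from h import *
o=robot.get_obs()
c=robot.camera("wrist");cal["wrist"]=dict(K=c["intrinsics"],T=c["extrinsics"])
W=lambda u,v:np.array([(u-395)*220/395+150,v*220/395+120])
for nm,u,z in [("cap front",(595,250),.104),("cap L",(545,275),.104),("cap R",(645,275),.104),("base front",(590,125),.012),("labelL",(533,175),.02),("labelR",(655,175),.02),("shoulderL",(527,230),.055),("shoulderR",(656,230),.055)]: print(nm,onplane("wrist",W(*u),z).round(4))
print(o["position"],o["grip_width"],o["grip_force"],o["q"].round(3))
```

```text
cap front [0.5107 0.1246]
cap L [0.5165 0.1119]
cap R [0.5185 0.1362]
base front [0.5072 0.1238]
labelL [0.5226 0.1009]
labelR [0.5265 0.1468]
shoulderL [0.5281 0.1014]
shoulderR [0.5316 0.1433]
[0.52297005 0.1214209  0.05227833] 0.036597406878118466 11.12135965959169 [ 0.02   0.636  1.776 -0.     0.729 -1.468]
```

By calibration the bottle is centred in the grasp, with a grip force of 11 N. I'll lift it slowly.

Emit:
{"api": "move_arm", "payload": {"moves": "0 0 -0.05 0 0 0 0.3; 0 0 -0.1 0 0 0 0.3; 0 0 -0.15 0 0 0 0.3; 0 0 -0.2 0 0 0 0.3; 0 0 -0.2 0 0 0 0.3", "squeeze": 15}}

```text
time: 4.7
position: [0.5238, 0.1215, 0.0733]
tool_rot: [0.041, 0.999, 0.0, 0.001]
ft_force: [0.5, 0.4, -0.6]
grip_width: 0.0361
grip_force: 13.9
```

Run:
```python
from rig import robot
import cv2,numpy as np
a=robot.camera("scene")["image"][150:260,210:320,::-1];b=robot.camera("wrist")["image"][120:340,150:370,::-1]
cv2.imwrite("pics/c4.png",np.hstack([cv2.resize(x,(395,395),interpolation=cv2.INTER_CUBIC) for x in (a,b)]))
```

```text
(no output)
```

View pics/c4.png

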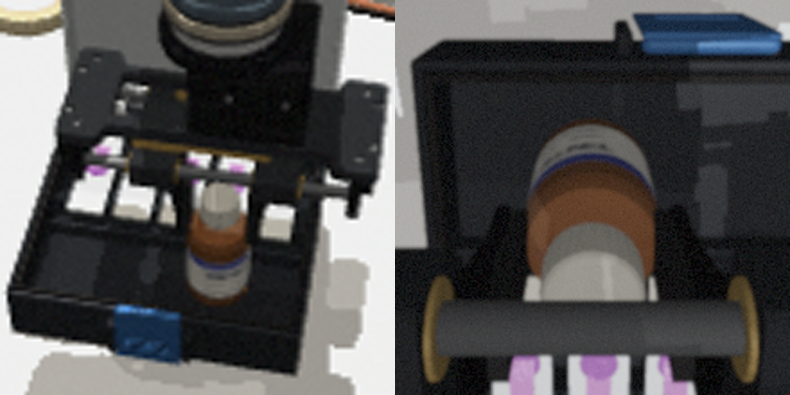

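The bottle rose with the gripper and is still upright. Next: up over the rim, then across to the free spot.

Emit:
{"api": "move_arm", "payload": {"moves": "0 0 -0.2 0 0 0 0.3; 0 0 -0.4 0 0 0 0.3; 0 0 -0.6 0 0 0 0.3; 0 0 -0.7 0 0 0 0.3; 0.15 0.12 -0.7 0 0 0 0.3; 0.35 0.3 -0.7 0 0 0 0.3; 0.55 0.47 -0.7 0 0 0 0.3; 0.75 0.63 -0.7 0 0 0 0.3; 0.9 0.75 -0.7 0 0 0 0.3; 1 0.83 -0.7 0 0 0 0.3; 1 0.83 -0.7 0 0 0 0.3; 1 0.83 -0.7 0 0 0 0.3"}}

```text
time: 6.0
position: [0.4302, 0.2125, 0.1421]
tool_rot: [0.041, 0.999, -0.0, 0.0]
ft_force: [-0.0, -0.3, -0.9]
grip_width: 0.0363
grip_force: 13.9
```

Run:
```python
from h import *
rows([(.43,.213,.0405)])
```

```text
at [0.4302 0.2125 0.1421] t 6.0
[0.003 0.005 1.016] [-0.  0.  0.]
```

Emit:
{"api": "move_arm", "payload": {"moves": "0 0 0.2 0 0 0 0.3; 0 0 0.4 0 0 0 0.3; 0 0 0.6 0 0 0 0.3; 0 0 0.75 0 0 0 0.3; 0 0 0.85 0 0 0 0.3; 0 0 0.92 0 0 0 0.3; 0 0 0.96 0 0 0 0.3; 0 0 0.98 0 0 0 0.3; 0 0 1 0 0 0 0.3; 0 0 1 0 0 0 0.3"}}

```text
time: 7.0
position: [0.4304, 0.2125, 0.0426]
tool_rot: [0.041, 0.999, 0.0, 0.0]
ft_force: [-0.3, 0.1, -0.7]
grip_width: 0.0364
grip_force: 13.9
```

Emit:
{"api": "move_arm", "payload": {"moves": "0 0 0.01 0 0 0 0.3; 0 0 0.02 0 0 0 0.3; 0 0 0.02 0 0 0 0.3"}}

```text
time: 7.3
position: [0.4302, 0.2124, 0.0404]
tool_rot: [0.041, 0.999, 0.0, 0.0]
ft_force: [-0.7, -0.2, -0.6]
grip_width: 0.0361
grip_force: 13.9
```

Emit:
{"api": "move_arm", "payload": {"moves": "0 0 0.01 0 0 0 0.3; 0 0 0.01 0 0 0 0.3"}}

```text
time: 7.5
position: [0.4305, 0.2125, 0.04]
tool_rot: [0.041, 0.999, 0.0, 0.0]
ft_force: [-1.5, -0.4, 5.6]
grip_width: 0.0364
grip_force: 15.0
```

Emit:
{"api": "move_arm", "payload": {"moves": "0 0 0.01 0 0 0 0.3; 0 0 0.01 0 0 0 0.3"}}

```text
time: 7.7
position: [0.4307, 0.2125, 0.0399]
tool_rot: [0.041, 0.999, 0.0, 0.001]
ft_force: [-2.3, -0.4, 13.2]
grip_width: 0.0363
grip_force: 16.3
```

It's standing on the bench. I'll relax the force, open, and rise.

Emit:
{"api": "move_arm", "payload": {"moves": "0 0 -0.015 0 0 0 0.3; 0 0 -0.015 0 0 0 0.45; 0 0 -0.015 0 0 0 0.6; 0 0 -0.015 0 0 0 0.7; 0 0 -0.015 0 0 0 0.7; 0 0 -0.015 0 0 0 0.7; 0 0 -0.2 0 0 0 0.7; 0 0 -0.5 0 0 0 0.7; 0 0 -0.9 0 0 0 0.7; 0 0 -1 0 0 0 0.7"}}

```text
time: 8.7
position: [0.4325, 0.213, 0.1416]
tool_rot: [0.041, 0.999, 0.001, 0.003]
ft_force: [0.8, 0.3, 1.1]
grip_width: 0.0607
grip_force: 0.0
```

Run:
```python
from h import *
from rig import robot
import cv2
a=robot.camera("scene")["image"][90:320,180:340,::-1];b=robot.camera("side")["image"][90:320,140:350,::-1]
cv2.imwrite("pics/c5.png",np.hstack([cv2.resize(x,None,fx=2.1,fy=2.1,interpolation=cv2.INTER_CUBIC) for x in (a,b)]))
hx,hy=.5729+np.cos(YAW)*.0945,.1541+np.sin(YAW)*.0945
ex=np.array([np.cos(YAW),np.sin(YAW),0])
def tcp(a,r=.178,c=0,y=0):
    x=-r*np.cos(a)+.023*np.sin(a)+.0095+c*np.sin(a); z=.052+r*np.sin(a)+.023*np.cos(a)+.011+c*np.cos(a)
    return np.array([hx,hy,0])+ex*x+[0,0,z]+y*np.array([-ex[1],ex[0],0])
up=tcp(1.523,c=.025)
print("approach",up.round(4),[ (a,tcp(a).round(4).tolist()) for a in (1.52,1.2,.9,.6,.3,.1,.047,0)])
rows([up+[0,0,.06],up])
```

```text
approach [0.7159 0.1423 0.2431] [(1.52, [0.6904, 0.1444, 0.2419]), (1.2, [0.6336, 0.1491, 0.2372]), (0.9, [0.5842, 0.1532, 0.2167]), (0.6, [0.5431, 0.1566, 0.1825]), (0.3, [0.5138, 0.159, 0.1376]), (0.1, [0.5023, 0.1599, 0.1037]), (0.047, [0.5004, 0.1601, 0.0943]), (0, [0.4992, 0.1602, 0.086])]
at [0.4314 0.2127 0.1399] t 8.8
[-2.899 -0.466 -1.621] [ 0.001  0.003 -0.   ]
[-2.897 -0.467 -1.021] [ 0.001  0.003 -0.   ]
```

View pics/c5.png

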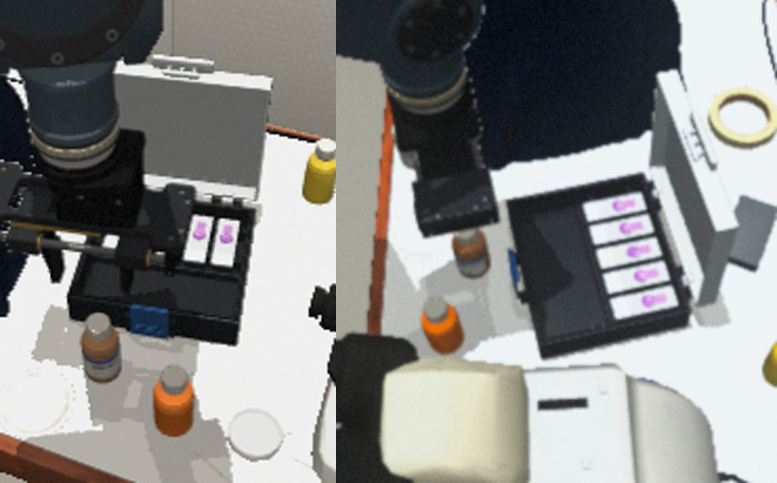

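The bottle stands upright at scene (228,255), clear of the orange one. Now over the top of the lid with the fingers closed, to come down behind it.

Emit:
{"api": "move_arm", "payload": {"moves": "-0.1 -0.02 -0.3 0 0 0 0.5; -0.4 -0.05 -0.6 0 0 0 0; -0.7 -0.1 -0.9 0 0 0 0; -0.9 -0.15 -0.9 0 0 0 0; -0.9 -0.15 -0.9 0 0 0 0"}}

```text
time: 9.3
position: [0.5214, 0.1891, 0.2275]
tool_rot: [0.042, 0.999, -0.0, 0.001]
ft_force: [-0.5, 0.4, 0.0]
grip_width: 0.029
grip_force: 0.0
```

Emit:
{"api": "move_arm", "payload": {"moves": "0 0 -0.4 0 0 0 0; -0.1 0 -0.72 0 0 0 0; -0.4 -0.1 -0.72 0 0 0 0; -0.7 -0.13 -0.72 0 0 0 0; -1 -0.16 -0.72 0 0 0 0; -1 -0.16 -0.72 0 0 0 0"}}

```text
time: 9.9
position: [0.6185, 0.1648, 0.2968]
tool_rot: [0.042, 0.999, -0.0, -0.002]
ft_force: [-0.8, 0.5, -0.4]
grip_width: 0.001
grip_force: 0.0
```

Emit:
{"api": "move_arm", "payload": {"moves": "-0.3 -0.05 0 0 0 0 0; -0.6 -0.1 0 0 0 0 0; -0.9 -0.15 0 0 0 0 0; -1 -0.16 0 0 0 0 0; -1 -0.16 0 0 0 0 0"}}

```text
time: 10.4
position: [0.7144, 0.1416, 0.2975]
tool_rot: [0.041, 0.999, -0.0, -0.003]
ft_force: [-0.8, 0.7, 0.7]
grip_width: 0.0006
grip_force: 0.0
```

Run:
```python
from h import *
rows([(.7159,.1423,.2431)])
```

```text
at [0.7144 0.1416 0.2975] t 10.4
[-0.017  0.008  0.544] [-0.    -0.003 -0.   ]
```

Emit:
{"api": "move_arm", "payload": {"moves": "-0.04 0 0.15 0 0 0 0; -0.04 0 0.3 0 0 0 0; -0.04 0 0.45 0 0 0 0; -0.04 0 0.55 0 0 0 0; -0.04 0 0.55 0 0 0 0"}}

```text
time: 10.9
position: [0.7168, 0.1419, 0.2426]
tool_rot: [0.041, 0.999, -0.0, -0.003]
ft_force: [-0.3, -0.6, -1.1]
grip_width: 0.0003
grip_force: 0.0
```

```bash
cat >> h.py <<'E'
ex=np.array([np.cos(YAW),np.sin(YAW),0])
def tcp(a,r=.178,c=0):
    x=.0945-r*np.cos(a)+.023*np.sin(a)+.0095+c*np.sin(a); z=.052+r*np.sin(a)+.023*np.cos(a)+.011+c*np.cos(a)
    return np.array([.5729,.1541,0])+ex*x+[0,0,z]
E
python3 - <<'E'
from h import *
rows([tcp(a) for a in (1.52,1.4,1.3,1.2,1.1,1.0,.9,.8,.7,.6,.5,.4,.3,.2,.12,.06)])
E
```

```text
at [0.7168 0.1419 0.2426] t 10.9
[0.265 0.004 0.009] [-0.    -0.004  0.   ]
[0.48  0.004 0.006] [-0.    -0.004  0.   ]
[0.659 0.004 0.024] [-0.    -0.004  0.   ]
[0.835 0.004 0.059] [-0.    -0.004  0.   ]
[1.006 0.004 0.111] [-0.    -0.004  0.   ]
[1.172 0.004 0.181] [-0.    -0.004  0.   ]
[1.329 0.004 0.267] [-0.    -0.004  0.   ]
[1.477 0.004 0.368] [-0.    -0.004  0.   ]
[1.615 0.005 0.483] [-0.    -0.004  0.   ]
[1.74  0.005 0.611] [-0.    -0.004  0.   ]
[1.852 0.005 0.752] [-0.    -0.004  0.   ]
[1.949 0.005 0.903] [-0.    -0.004  0.   ]
[2.031 0.005 1.062] [-0.    -0.004  0.   ]
[2.096 0.005 1.229] [-0.    -0.004  0.   ]
[2.136 0.005 1.367] [-0.    -0.004  0.   ]
[2.159 0.005 1.472] [-0.    -0.004  0.   ]
```

Emit:
{"api": "move_arm", "payload": {"moves": "0.1 0 0.01 0 0 0 0; 0.2 0 0.01 0 0 0 0; 0.28 0 0.01 0 0 0 0; 0.36 0 0.01 0 0 0 0; 0.44 0 0.01 0 0 0 0; 0.52 0 0.01 0 0 0 0; 0.6 0 0.02 0 0 0 0; 0.68 0 0.03 0 0 0 0; 0.76 0 0.04 0 0 0 0; 0.84 0 0.06 0 0 0 0; 0.92 0 0.08 0 0 0 0; 1 0 0.11 0 0 0 0"}}

```text
time: 12.1
position: [0.6191, 0.1496, 0.2342]
tool_rot: [0.041, 0.999, -0.0, 0.0]
ft_force: [0.2, 0.4, 0.1]
grip_width: 0.0003
grip_force: 0.0
```

Emit:
{"api": "move_arm", "payload": {"moves": "0.08 0 0.03 0 0 0 0; 0.16 0 0.07 0 0 0 0; 0.24 0 0.11 0 0 0 0; 0.32 0 0.15 0 0 0 0; 0.4 0 0.2 0 0 0 0; 0.47 0 0.25 0 0 0 0; 0.54 0 0.31 0 0 0 0; 0.61 0 0.37 0 0 0 0; 0.67 0 0.43 0 0 0 0; 0.73 0 0.5 0 0 0 0; 0.73 0 0.5 0 0 0 0"}}

```text
time: 13.2
position: [0.545, 0.1556, 0.1831]
tool_rot: [0.041, 0.999, -0.0, -0.002]
ft_force: [0.3, 0.2, -0.8]
grip_width: 0.0005
grip_force: 0.0
```

Run:
```python
from h import *
from rig import robot
rows([tcp(a) for a in (.7,.6,.5,.4,.3,.2,.12,.06)])
import cv2
a=robot.camera("scene")["image"][90:320,180:340,::-1];b=robot.camera("side")["image"][90:320,140:350,::-1]
cv2.imwrite("pics/c6.png",np.hstack([cv2.resize(x,None,fx=2.1,fy=2.1,interpolation=cv2.INTER_CUBIC) for x in (a,b)]))
```

```text
at [0.545  0.1556 0.1831] t 13.2
[-0.105  0.008 -0.122] [-0.    -0.002  0.   ]
[0.02  0.008 0.006] [-0.    -0.002  0.   ]
[0.132 0.008 0.146] [-0.    -0.002  0.   ]
[0.23  0.008 0.297] [-0.    -0.002  0.   ]
[0.312 0.008 0.456] [-0.    -0.002  0.   ]
[0.378 0.008 0.623] [-0.    -0.002  0.   ]
[0.418 0.008 0.761] [-0.    -0.002  0.   ]
[0.441 0.008 0.866] [-0.    -0.002  0.   ]
```

View pics/c6.png

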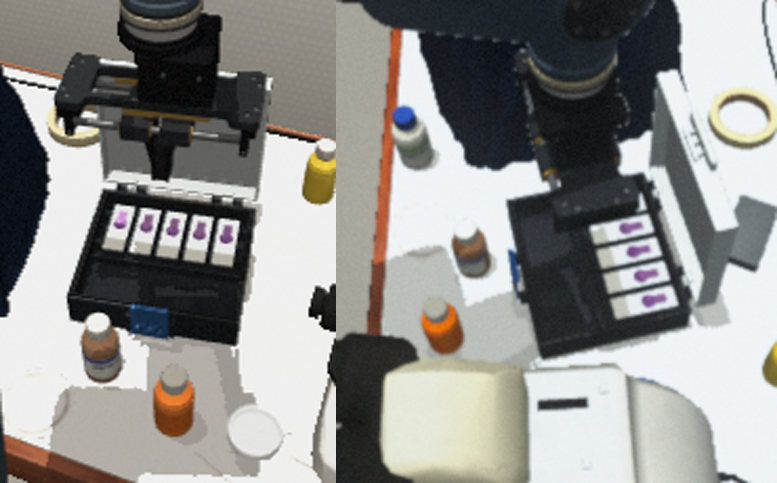

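The lid has not moved; the fingers passed clear of it. I'll triangulate the lid directly from the two original views.

Run:
```python
from h import *
S=lambda u,v:np.array([u/3.3+208,v/3.3+112]); D=lambda u,v:np.array([(u-363)/3.3+215,v/3.3+120])
Rz=np.array([[np.cos(YAW),np.sin(YAW)],[-np.sin(YAW),np.cos(YAW)]])
for nm,s,d in [("lip+y",S(150,15),D(672,80)),("lip-y",S(242,20),D(712,165)),("top+y inner",S(57,30),D(620,18)),("top+y outer",S(57,25),D(652,12)),("top-y inner",S(330,65),D(712,260)),("top-y outer",S(335,50),D(745,250)),("bottom-y",S(314,240),D(690,378)),("bottom+y",S(70,213),D(612,165))]:
    q=least_squares(lambda P:np.r_[proj("scene",P)-s,proj("side",P)-d],[.67,.15,.15]);P=q.x
    t=Rz@(P[:2]-[.5729,.1541]);print(nm,P.round(3),"tray",t.round(3),q.fun.round(1))
for a in (1.3,1.4,1.5,1.6,1.7):print(a,[round(float(v),3) for v in(.0945-.1845*np.cos(a)+.023*np.sin(a),.052+.1845*np.sin(a)+.023*np.cos(a))])
```

```text
lip+y [0.677 0.175 0.252] tray [0.102 0.03 ] [ 0.2  0.3  0.  -0.3]
lip-y [0.677 0.109 0.25 ] tray [ 0.108 -0.036] [ 0.9  1.   0.2 -1.2]
top+y inner [0.668 0.241 0.243] tray [0.087 0.095] [ 0.   0.   0.  -0.1]
top+y outer [0.695 0.248 0.228] tray [0.114 0.104] [-0.5 -0.6 -0.1  0.8]
top-y inner [0.652 0.049 0.238] tray [ 0.088 -0.098] [-0.3 -0.3 -0.1  0.4]
top-y outer [0.673 0.048 0.238] tray [ 0.109 -0.098] [-1.1 -1.1 -0.2  1.3]
bottom-y [0.662 0.047 0.058] tray [ 0.098 -0.099] [-1.2 -1.2 -0.3  1.5]
bottom+y [0.68  0.247 0.049] tray [0.099 0.101] [-0.4 -0.4 -0.1  0.6]
1.3 [0.067, 0.236]
1.4 [0.086, 0.238]
1.5 [0.104, 0.238]
1.6 [0.123, 0.236]
1.7 [0.141, 0.232]
```

Run:
```python
from h import *
from rig import robot
o=robot.get_obs();p=o["position"];print(p)
for dz in (.011,-.008,-.02,-.03,-.04):
    for n,(x,y),off in (("scene",(180,90),0),("side",(140,90),336)):
        print(dz,n,((proj(n,p-[0,0,dz])-[x,y])*2.1+[off,0]).round(0),end=" ")
    print()
c=robot.camera("wrist");cal["wrist"]=dict(K=c["intrinsics"],T=c["extrinsics"])
import cv2
b=c["image"][100:384,100:420,::-1].copy()
w=cv2.resize(b,None,fx=1.3,fy=1.3)
a=cv2.resize(robot.camera("scene")["image"][110:190,215:300,::-1],None,fx=4.5,fy=4.5,interpolation=cv2.INTER_CUBIC)
H=max(a.shape[0],w.shape[0]);pad=lambda i:cv2.copyMakeBorder(i,0,H-i.shape[0],0,0,cv2.BORDER_CONSTANT)
u=(proj("scene",p-[0,0,.011])-[215,110])*4.5;cv2.circle(a,tuple(int(v) for v in u),3,(0,255,0),-1)
cv2.circle(w,tuple(int(v) for v in (proj("wrist",p-[0,0,.011])-[100,100])*1.3),3,(0,255,0),-1)
cv2.imwrite("pics/c7.png",np.hstack([pad(a),pad(w)]))
```

```text
[0.54703914 0.15558145 0.18421393]
0.011 scene [161. 191.] 0.011 side [575. 204.] 
-0.008 scene [161. 179.] -0.008 side [575. 195.] 
-0.02 scene [161. 170.] -0.02 side [575. 189.] 
-0.03 scene [161. 163.] -0.03 side [575. 183.] 
-0.04 scene [161. 156.] -0.04 side [574. 178.]
```

View pics/c7.png

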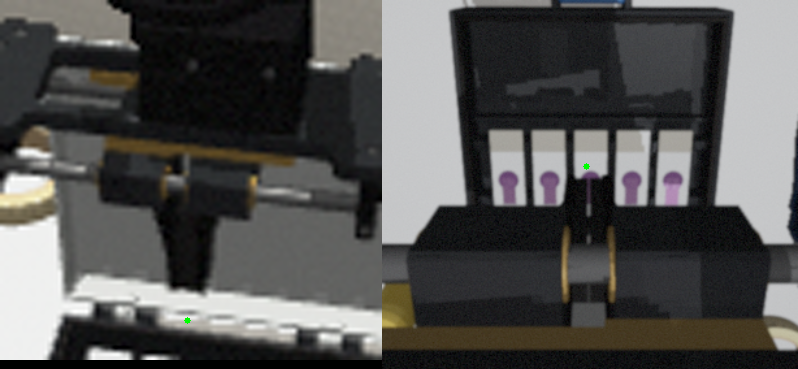

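Run:
```python
from h import *
from rig import robot
o=robot.get_obs();p=o["position"];c=robot.camera("wrist");cal["wrist"]=dict(K=c["intrinsics"],T=c["extrinsics"])
for s in ((256.8,174.9),(256.8,173.5)):
  q=least_squares(lambda P:np.r_[proj("scene",P)-s,proj("wrist",P)-[258.5,236.2]],p);print((q.x-p).round(4),q.fun.round(1))
```

```text
[-0.0046  0.0012  0.0112] [-1.   0.2 -0.2  0.1]
[-0.008   0.0014  0.0185] [-1.3  0.3 -0.3  0.1]
```

The evidence agrees: the real fingertips sit about 12 mm above the TCP, not 11 mm below it, so they passed just over the lip. I'll go back over the lid and come down deeper.

Emit:
{"api": "move_arm", "payload": {"moves": "0 0 -0.3 0 0 0 0; 0 0 -0.6 0 0 0 0; 0 0 -0.9 0 0 0 0; 0 0 -1 0 0 0 0; -0.3 0 -1 0 0 0 0; -0.6 0 -1 0 0 0 0; -0.9 0 -1 0 0 0 0; -0.9 0 -1 0 0 0 0"}}

```text
time: 14.25
position: [0.6399, 0.1472, 0.2827]
tool_rot: [0.042, 0.999, -0.0, 0.001]
ft_force: [-0.4, -0.3, -0.6]
grip_width: 0.0002
grip_force: 0.0
```

Emit:
{"api": "move_arm", "payload": {"moves": "-0.2 0 0 0 0 0 0; -0.5 0 0 0 0 0 0; -0.8 0 0 0 0 0 0; -0.84 0 0 0 0 0 0; -0.84 0 0 0 0 0 0"}}

```text
time: 14.75
position: [0.7196, 0.1411, 0.2827]
tool_rot: [0.041, 0.999, -0.0, -0.002]
ft_force: [-1.2, 0.2, -0.8]
grip_width: 0.0001
grip_force: 0.0
```

Emit:
{"api": "move_arm", "payload": {"moves": "0 0 0.15 0 0 0 0; 0 0 0.3 0 0 0 0; 0 0 0.45 0 0 0 0; 0 0 0.6 0 0 0 0; 0 0 0.75 0 0 0 0; 0 0 0.82 0 0 0 0; 0 0 0.82 0 0 0 0"}}

```text
time: 15.45
position: [0.7191, 0.1413, 0.2006]
tool_rot: [0.041, 0.999, -0.0, -0.002]
ft_force: [0.2, 0.4, 0.6]
grip_width: 0.0005
grip_force: 0.0
```

```bash
sed -i 's/+.011+c\*np.cos(a)/-.012+c*np.cos(a)/' h.py
python3 - <<'E'
from h import *
rows([tcp(a,.16) for a in (1.52,1.4,1.3,1.2,1.1,1.0,.9,.8,.7,.6,.5,.4,.3,.2,.12,.06)])
E
```

```text
at [0.7191 0.1413 0.2006] t 15.45
[ 0.28   0.008 -0.002] [-0.    -0.002 -0.   ]
[ 0.473  0.008 -0.008] [-0.    -0.002 -0.   ]
[0.634 0.008 0.005] [-0.    -0.002 -0.   ]
[0.793 0.008 0.034] [-0.    -0.002 -0.   ]
[0.949 0.008 0.079] [-0.    -0.002 -0.   ]
[1.098 0.008 0.139] [-0.    -0.002 -0.   ]
[1.242 0.008 0.214] [-0.    -0.002 -0.   ]
[1.377 0.008 0.303] [-0.    -0.002 -0.   ]
[1.502 0.008 0.405] [-0.    -0.002 -0.   ]
[1.617 0.008 0.518] [-0.    -0.002 -0.   ]
[1.72  0.008 0.643] [-0.    -0.002 -0.   ]
[1.81  0.008 0.777] [-0.    -0.002 -0.   ]
[1.886 0.008 0.92 ] [-0.    -0.002 -0.   ]
[1.947 0.008 1.069] [-0.    -0.002 -0.   ]
[1.985 0.008 1.193] [-0.    -0.002 -0.   ]
[2.007 0.008 1.287] [-0.    -0.002 -0.   ]
```

Emit:
{"api": "move_arm", "payload": {"moves": "0.08 0 0 0 0 0 0; 0.16 0 0 0 0 0 0; 0.24 0 0 0 0 0 0; 0.32 0 0 0 0 0 0; 0.4 0 0 0 0 0 0; 0.47 0 0 0 0 0 0"}}

```text
time: 16.05
position: [0.6736, 0.1452, 0.2035]
tool_rot: [0.041, 0.999, 0.0, 0.001]
ft_force: [1.8, 0.3, 1.3]
grip_width: 0.0005
grip_force: 1.0
```

Emit:
{"api": "move_arm", "payload": {"moves": "0.08 0 0.01 0 0 0 0; 0.16 0 0.01 0 0 0 0; 0.24 0 0.02 0 0 0 0; 0.32 0 0.04 0 0 0 0; 0.4 0 0.06 0 0 0 0; 0.48 0 0.08 0 0 0 0; 0.55 0 0.11 0 0 0 0; 0.62 0 0.14 0 0 0 0; 0.62 0 0.14 0 0 0 0"}}

```text
time: 16.95
position: [0.6096, 0.1503, 0.1875]
tool_rot: [0.041, 0.999, -0.0, -0.002]
ft_force: [-0.1, -0.3, 0.1]
grip_width: 0.0005
grip_force: 0.0
```

Run:
```python
from h import *
from rig import robot
import cv2
a=robot.camera("scene")["image"][90:320,180:340,::-1];b=robot.camera("side")["image"][90:320,140:350,::-1]
cv2.imwrite("pics/c8.png",np.hstack([cv2.resize(x,None,fx=2.1,fy=2.1,interpolation=cv2.INTER_CUBIC) for x in (a,b)]))
rows([tcp(a,.16) for a in (1.0,.9,.8,.7,.6,.5,.4,.3,.2,.12,.06)])
```

```text
at [0.6109 0.1502 0.1878] t 17.05
[0.013 0.008 0.007] [-0.    -0.001 -0.   ]
[0.156 0.008 0.082] [-0.    -0.001 -0.   ]
[0.291 0.008 0.17 ] [-0.    -0.001 -0.   ]
[0.417 0.008 0.272] [-0.    -0.001 -0.   ]
[0.532 0.008 0.386] [-0.    -0.001 -0.   ]
[0.635 0.008 0.51 ] [-0.    -0.001 -0.   ]
[0.725 0.008 0.644] [-0.    -0.001 -0.   ]
[0.801 0.008 0.787] [-0.    -0.001 -0.   ]
[0.863 0.008 0.936] [-0.    -0.001 -0.   ]
[0.901 0.008 1.06 ] [-0.    -0.001 -0.   ]
[0.923 0.009 1.154] [-0.    -0.001 -0.   ]
```

View pics/c8.png

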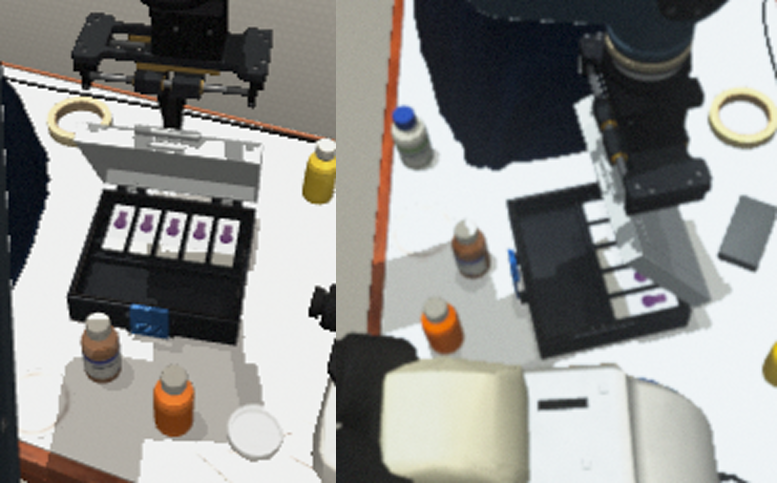

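The lid is following the finger, now at about 1.0 rad. I've now viewed 11 pictures, one over the limit of 10, so from here I go on force and position readings only.

Emit:
{"api": "move_arm", "payload": {"moves": "0.09 0 0.05 0 0 0 0; 0.16 0 0.08 0 0 0 0; 0.23 0 0.13 0 0 0 0; 0.29 0 0.17 0 0 0 0; 0.35 0 0.22 0 0 0 0; 0.42 0 0.27 0 0 0 0; 0.48 0 0.33 0 0 0 0; 0.53 0 0.39 0 0 0 0; 0.58 0 0.45 0 0 0 0; 0.63 0 0.51 0 0 0 0; 0.68 0 0.58 0 0 0 0; 0.72 0 0.64 0 0 0 0"}}

```text
time: 18.25
position: [0.5392, 0.1562, 0.1236]
tool_rot: [0.041, 0.999, -0.0, -0.0]
ft_force: [-0.4, -0.7, 0.1]
grip_width: 0.0004
grip_force: 0.5
```

Run:
```python
from h import *
rows([tcp(a,.16) for a in (.4,.3,.2,.12,.06)])
rows([tcp(a,.185) for a in (.4,.3,.2,.12,.06,0,-.05)])
```

```text
at [0.5392 0.1562 0.1236] t 18.25
[0.006 0.007 0.001] [-0.    -0.001 -0.   ]
[0.083 0.007 0.144] [-0.    -0.001 -0.   ]
[0.144 0.007 0.293] [-0.    -0.001 -0.   ]
[0.183 0.007 0.416] [-0.    -0.001 -0.   ]
[0.205 0.007 0.511] [-0.    -0.001 -0.   ]
at [0.5392 0.1562 0.1236] t 18.25
[ 0.237  0.007 -0.096] [-0.    -0.001 -0.   ]
[0.321 0.007 0.07 ] [-0.    -0.001 -0.   ]
[0.389 0.007 0.243] [-0.    -0.001 -0.   ]
[0.431 0.007 0.387] [-0.    -0.001 -0.   ]
[0.455 0.007 0.496] [-0.    -0.001 -0.   ]
[0.472 0.007 0.606] [-0.    -0.001 -0.   ]
[0.481 0.007 0.699] [-0.    -0.001 -0.   ]
```

Emit:
{"api": "move_arm", "payload": {"moves": "0.05 0 -0.12 0 0 0 0; 0.22 0 -0.12 0 0 0 0; 0.24 0 -0.08 0 0 0 0; 0.29 0 0 0 0 0 0; 0.32 0 0.07 0 0 0 0; 0.36 0 0.15 0 0 0 0; 0.39 0 0.24 0 0 0 0; 0.41 0 0.31 0 0 0 0; 0.43 0 0.39 0 0 0 0; 0.44 0 0.44 0 0 0 0; 0.44 0 0.44 0 0 0 0"}}

```text
time: 19.35
position: [0.4954, 0.1597, 0.0794]
tool_rot: [0.041, 0.999, -0.0, -0.001]
ft_force: [-0.4, 0.3, 0.9]
grip_width: 0.0002
grip_force: 0.0
```

Emit:
{"api": "move_arm", "payload": {"moves": "0.01 0 0.03 0 0 0 0; 0.01 0 0.06 0 0 0 0; 0.01 0 0.08 0 0 0 0; 0.01 0 0.08 0 0 0 0"}}

```text
time: 19.75
position: [0.4951, 0.1599, 0.0722]
tool_rot: [0.041, 0.999, 0.0, 0.0]
ft_force: [-0.4, 0.4, 0.4]
grip_width: 0.0005
grip_force: 0.0
```

Emit:
{"api": "move_arm", "payload": {"moves": "0 0 0.02 0 0 0 0; 0 0 0.03 0 0 0 0; 0 0 0.03 0 0 0 0"}}

```text
time: 20.05
position: [0.4951, 0.1599, 0.0693]
tool_rot: [0.041, 0.999, -0.0, 0.0]
ft_force: [0.0, -0.2, -0.1]
grip_width: 0.0002
grip_force: 0.0
```

Emit:
{"api": "move_arm", "payload": {"moves": "0 0 0.02 0 0 0 0; 0 0 0.03 0 0 0 0; 0 0 0.03 0 0 0 0"}}

```text
time: 20.35
position: [0.4951, 0.1598, 0.0662]
tool_rot: [0.041, 0.999, -0.0, -0.0]
ft_force: [-0.2, -0.3, 0.5]
grip_width: 0.0003
grip_force: 0.0
```

Emit:
{"api": "move_arm", "payload": {"moves": "0 0 0.02 0 0 0 0; 0 0 0.03 0 0 0 0; 0 0 0.03 0 0 0 0"}}

```text
time: 20.65
position: [0.4951, 0.1598, 0.0632]
tool_rot: [0.041, 0.999, -0.0, -0.0]
ft_force: [0.2, -0.0, -0.7]
grip_width: 0.0002
grip_force: 0.0
```

Emit:
{"api": "move_arm", "payload": {"moves": "0 0 0.02 0 0 0 0; 0 0 0.04 0 0 0 0; 0 0 0.04 0 0 0 0"}}

```text
time: 20.95
position: [0.4948, 0.1599, 0.0594]
tool_rot: [0.041, 0.999, -0.0, -0.0]
ft_force: [-1.1, 0.7, 2.2]
grip_width: 0.0006
grip_force: 1.2
```

Run:
```python
from h import *
from rig import robot
import cv2
tr=lambda P:np.r_[(np.array([.5729,.1541,0])+ex*P[0]+np.array([-ex[1],ex[0],0])*P[1])[:2],P[2]]
for n in ("side","scene"):
    im=robot.camera(n)["image"]
    # brightness along the -y half of the tray top, front to back, at shut-lid height
    for y in (-.07,.07):
        print(n,y,[int(im[tuple(np.round(proj(n,tr((x,y,.075)))).astype(int)[::-1])].mean()) for x in np.arange(-.11,.111,.01)])
```

```text
side -0.07 [165, 162, 118, 143, 137, 143, 175, 173, 169, 239, 242, 242, 242, 243, 242, 244, 242, 243, 242, 243, 230, 243, 243]
side 0.07 [35, 34, 36, 32, 31, 31, 33, 32, 33, 168, 242, 243, 242, 242, 242, 243, 242, 242, 241, 243, 208, 243, 243]
scene -0.07 [21, 100, 101, 133, 133, 133, 135, 68, 70, 23, 27, 32, 31, 45, 48, 47, 46, 50, 105, 236, 224, 239, 239]
scene 0.07 [19, 97, 103, 151, 149, 152, 153, 68, 104, 236, 24, 32, 236, 236, 61, 20, 23, 220, 6, 17, 40, 90, 29]
```

Contact at 2.2 N. I'll press on in small steps.

Emit:
{"api": "move_arm", "payload": {"moves": "0 0 0.02 0 0 0 0; 0 0 0.03 0 0 0 0; 0 0 0.03 0 0 0 0"}}

```text
time: 21.35
position: [0.4954, 0.1598, 0.056]
tool_rot: [0.041, 0.999, -0.0, 0.0]
ft_force: [-0.7, 0.4, 0.1]
grip_width: 0.0004
grip_force: 0.0
```

Emit:
{"api": "move_arm", "payload": {"moves": "0 0 0.02 0 0 0 0; 0 0 0.03 0 0 0 0; 0 0 0.03 0 0 0 0"}}

```text
time: 21.65
position: [0.4956, 0.1598, 0.0541]
tool_rot: [0.041, 0.999, 0.0, 0.001]
ft_force: [-1.4, -1.2, 7.1]
grip_width: 0.0005
grip_force: 3.4
```

Emit:
{"api": "move_arm", "payload": {"moves": "0 0 0.02 0 0 0 0; 0 0 0.03 0 0 0 0; 0 0 0.03 0 0 0 0"}}

```text
time: 21.95
position: [0.4957, 0.1599, 0.0537]
tool_rot: [0.041, 0.999, 0.0, 0.001]
ft_force: [-4.5, -2.1, 26.7]
grip_width: 0.0004
grip_force: 13.5
```

27 N is well past the 8 N snap force. I'll lift off and check the lid's front edge numerically.

Emit:
{"api": "move_arm", "payload": {"moves": "0 0 -0.1 0 0 0 0; 0 0 -0.3 0 0 0 0; 0 0 -0.7 0 0 0 0; 0 0 -1 0 0 0 0; 0 0 -1 0 0 0 0"}}

```text
time: 22.45
position: [0.4984, 0.1603, 0.1542]
tool_rot: [0.041, 0.999, 0.001, 0.005]
ft_force: [0.3, -0.3, -0.5]
grip_width: 0.0004
grip_force: 0.0
```

Emit:
{"api": "move_arm", "payload": {"moves": "0 0 -0.4 0 0 0 0; 0 0 -0.8 0 0 0 0; 0 0 -1 0 0 0 0; 0 0 -1 0 0 0 0; 0 0 -1 0 0 0 0"}}

```text
time: 22.95
position: [0.4945, 0.1597, 0.2493]
tool_rot: [0.041, 0.999, -0.0, -0.001]
ft_force: [-0.9, 0.1, -0.4]
grip_width: 0.0008
grip_force: 0.0
```

Run:
```python
from h import *
from rig import robot
o=robot.get_obs();print(o["position"],o["ft_force"].round(1))
tr=lambda P:np.r_[(np.array([.5729,.1541,0])+ex*P[0]+np.array([-ex[1],ex[0],0])*P[1])[:2],P[2]]
lp=lambda a,r,h,y:tr((.0945-r*np.cos(a)+h*np.sin(a),y,.052+r*np.sin(a)+h*np.cos(a)))
for n in ("scene","side"):
    im=robot.camera(n)["image"].astype(int)
    for y in (-.075,-.05,.05,.075):
        A=[proj(n,lp(a,.1845,.023,y)).round(1) for a in (0,.047)]
        B=proj(n,lp(0,.1845,.001,y)).round(1)
        c0=proj(n,tr((-.04,y,.075)));c1=proj(n,tr((-.09,y,.0)))
        L=int(np.hypot(*(c1-c0)));pts=[c0+(c1-c0)*i/L for i in range(L+1)]
        f=lambda q:round(float(np.dot(q-c0,c1-c0)/L),1)
        print(n,y,"len",L,"outer edge exp shut/catch",f(A[0]),f(A[1]),"inner exp",f(B),[int(im[int(round(p[1])),int(round(p[0]))].mean()) for p in pts])
```

```text
[0.49445308 0.15974143 0.24928548] [-0.9  0.1 -0.4]
scene -0.075 len 35 outer edge exp shut/catch 17.1 14.4 inner exp 22.6 [151, 156, 158, 152, 149, 149, 149, 157, 156, 152, 130, 150, 135, 135, 133, 134, 133, 134, 133, 103, 97, 97, 97, 104, 45, 19, 12, 17, 18, 20, 14, 15, 14, 15, 19, 138]
scene -0.05 len 35 outer edge exp shut/catch 17.0 14.2 inner exp 22.5 [153, 152, 153, 153, 153, 153, 152, 154, 153, 144, 109, 220, 226, 226, 226, 226, 226, 223, 132, 113, 110, 109, 109, 49, 21, 16, 16, 18, 16, 13, 18, 18, 18, 18, 17, 75]
scene 0.05 len 34 outer edge exp shut/catch 16.7 14.0 inner exp 22.4 [236, 236, 236, 236, 237, 176, 154, 154, 233, 168, 149, 151, 233, 237, 237, 237, 237, 232, 135, 113, 112, 111, 111, 49, 18, 14, 20, 21, 20, 19, 21, 16, 20, 115, 92]
scene 0.075 len 34 outer edge exp shut/catch 16.6 13.9 inner exp 22.2 [151, 152, 151, 154, 152, 152, 152, 153, 153, 146, 151, 165, 176, 234, 237, 237, 238, 176, 119, 112, 114, 111, 100, 48, 22, 16, 19, 20, 20, 97, 232, 238, 238, 237, 238]
side -0.075 len 25 outer edge exp shut/catch 19.3 18.0 inner exp 21.5 [157, 166, 162, 167, 163, 165, 164, 165, 168, 164, 162, 168, 163, 157, 150, 142, 138, 172, 169, 197, 144, 100, 106, 95, 78, 73]
side -0.05 len 25 outer edge exp shut/catch 18.7 17.4 inner exp 21.0 [166, 166, 167, 164, 163, 165, 164, 167, 166, 163, 174, 174, 202, 161, 145, 147, 148, 141, 140, 140, 149, 140, 141, 138, 131, 95]
side 0.05 len 25 outer edge exp shut/catch 16.7 15.1 inner exp 19.5 [238, 240, 238, 238, 239, 237, 220, 216, 164, 164, 166, 179, 168, 162, 153, 158, 162, 162, 164, 163, 155, 141, 141, 140, 134, 133]
side 0.075 len 25 outer edge exp shut/catch 16.3 14.6 inner exp 19.1 [158, 160, 160, 162, 163, 161, 159, 164, 161, 163, 163, 164, 212, 199, 153, 170, 199, 238, 240, 239, 239, 240, 239, 238, 216, 212]
```

The observed front edge is at 17.7–18.5 px. Shut predicts about 17 and resting on the catch about 14, so the lid is fully shut. I'll do a quick numeric check of the bottle (brown blob) and hand in.

Run:
```python
from rig import robot
import cv2,numpy as np
def blob(im):
    h=cv2.cvtColor(im,cv2.COLOR_BGR2HSV);m=((h[...,0]<16)&(h[...,1]>90)&(h[...,2]>40)&(h[...,2]<170)).astype(np.uint8)
    return m
now=robot.camera("scene")["image"][:,:,::-1]
a=now[235:280,212:245].copy()
c=cv2.imread("pics/c8.png")[:,:336];c=cv2.resize(c,(160,230),interpolation=cv2.INTER_AREA)[145:190,32:65]
for i in (a,c): m=blob(i);v,u=np.nonzero(m);print(len(u),u.mean().round(1),v.mean().round(1),np.ptp(u),np.ptp(v))
print(robot.hand_in())
```

```text
168 15.4 20.8 16 26
167 15.4 20.8 16 26
the job is handed in; nothing more can be done
None
```

The stain bottle stands upright on the bench in front of the tray and the lid measures fully shut in the camera images; the job is handed in, but the judge's verdict wasn't shown, my first pass at the lid missed it, and I viewed 11 pictures against the limit of 10.

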